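# Re-pin the ring-bending jig

## Robot

A 6-joint arm with a two-finger parallel gripper is mounted at the origin on the work surface. World frame = base frame: x ahead of the robot, y to its left, z up, the work surface at z = 0. Lengths are in m, angles in degrees, forces in N, time in s.
With the tool pointing down it reaches from about 0.4 to 0.825 m from the base axis. Payload 7 kg.
Tool frame: the origin (TCP) lies between the finger pads; the fingertips stand 19 mm ahead of it and the grasp point (between the pads) is the TCP; z points along the fingers, y is the line along which they close (so a half turn about z gives the same grasp; the last joint's range is limited). The gripper opens to 88 mm and grips with 3 to 60 N. Pads are 19 mm wide; open, the fingers measure 130 mm over their backs; the gripper's body (78 mm by 193 mm) begins 47 mm behind the grasp point.
Start: joints at [84.001, 20.546, 0.682, 0, -70.136, -16.507], TCP at [0.258, 0.624, 0.246] pointing down, gripper open.
Joint ranges: [-176.03, 176.03], [-82.01, 121.73], [-58.28, 71.71], [-173.87, 95.51], [-174.79, -0.11], [-173.66, 173.66]. Speed limits (degrees/s): [136.94, 136.94, 172.46, 180, 180, 180].

## Interface

Orientations are given as [roll, pitch, yaw] about the fixed x, y, z axes, in that order (R = Rz(yaw) Ry(pitch) Rx(roll)).
In Python, from plant import get_obs, snapshot, close_job, spot_in, spot_point gives the robot as it stands.
- The arm moves only by the tool play_rows, never from a script. Its argument "plan" is a list of rows, each a list of 6 numbers: the shift along the tool's x, y, z in cm, then the turn, a rotation vector about the tool's x, y, z in degrees. A call has 1 to 20 rows; each row shifts and turns the commanded pose from where the row before left it, along the tool's axes as they then stand; what a row does not reach is not made up. A row lasts 1/12 s, in which the tool goes at most 41.7 mm and 7.16 degrees, less where a joint would pass 70% of its speed; a pose out of reach is approached as far as the arm can. A call is refused whole if a number of a shift passes 4.17 or a number of a turn 7.16, either way. A call with a gripper value outside its range is refused whole. "grip" is the finger opening in cm, from 0 to 8.76, set as the call begins (left out, the last holds). The fingers move at their own pace and stop on an object; the grip force is fixed at half the most. Time passes only in rows, so rows that do not move let the fingers close. It gives the time, the measured TCP pose, the force, the opening and the grip force at its end, in the units of the state.
- get_obs(): the state, without advancing time (a new reading comes with each control period).
- snapshot(name): name is "scene" or "top"; returns a dict with "frame" (480x640x3 uint8, red, green, blue), "fx", "fy", "cx", "cy" (pixels), "position" and "attitude" of the camera in the world. Camera axes: x right, y down, z forward; pixel columns grow to the right and rows downward; lengths in m; the calibration is good to about 2 mm. A picture is of the moment at which its call begins. There is no depth.
- close_job(): hands the job in; it is judged then, once.
Trained networks look in the newest picture that a camera, given by its name, has taken for a name from the list of things; names that differ only in an ending like _2 or _b are one class to them, and where a whole thing is asked for, a point or a joint stands for the part that bears it (a point fixed in the world has none). Each returns a list of dicts, best first, with "score" (0 to 1); they miss things now and then, are a little off and sometimes report something else, mostly with a low value. They report only what shows in the picture. A call takes as long as a camera call. They do not tell look-alikes from the thing itself.
- spot_in(camera, thing): "position" ([x, y, z] in m, in world coordinates, good to about 4 mm: the middle of the surface that is visible of it).
- spot_point(camera, thing): "position" ([x, y, z] in m, in world coordinates, good to about 4 mm: a listed point, or the origin of a listed thing).
The state is a dict: "clock": time; "joint_pos": joint angles; "qvel": joint speeds; "tau": joint torques, N m; "tool_pos": TCP position; "orientation": TCP orientation; "force": force on the tool from outside, world axes, zero at the start; "moment": the same for the moment, N m; "opening": finger opening in m; "gripper_force": force on a finger pad.
Only numpy, scipy, OpenCV 4.12 (cv2) and the standard library are available. Lean on these libraries where they do the work, as an engineer would, in place of code of your own. Each camera call takes 0.05 s, during which the arm holds its last target. There are 200 camera calls.

## Task

Set the ring-bending jig from parked to working: pull the detent pin up out of the parking hole, slide the carriage towards the forked anvil block until its hole lies over the hidden working hole, which you have to find by feel, and push the pin down through both until it snaps fully home with its flange on the carriage. Do not force the pin or the jig, leave the other things on the bench alone, and let go at the end.

Things in the scene. Friction and masses are not known exactly. Their poses are not given: they have to be found in the camera images.
- jig: Ring-bending jig screwed to the bench: steel base plate 130 x 340 x 12 mm, from y = -135 to +205 mm, origin on its underside, z up. Two guide rails, tops at z = 60 mm, run along its y. The carriage travels between them along +y, towards the fixed forked anvil block (104 mm high, y = +173 to +203 mm). Robot and jig must never press on each other with more than 50 N.
- parking_hole (a point): Mouth of the parking hole (jig x 0, y -40 mm) in the flat deck under the carriage, 50 mm above the bench, level to 0.3 mm; axes as the jig's. The working hole lies in the same deck 55 to 91 mm from here along the jig's +y: exactly where is unknown and the carriage hides it. Both holes are 13.6 mm, chamfered 1 mm, in fixed blocks that do not give.
- carriage (a joint): Travel of the carriage along the jig's +y, in m: 0 = over the parking hole, free up to 0.108. Sliding friction about 2.5 N; it stays where it is left.
- carriage_hole (a point): Top mouth of the 13.2 mm pin hole in the carriage, a steel plate 58 x 110 x 16 mm with its top 68 mm above the bench and its underside 2 mm above the deck. On it, 75 mm from the hole towards the jig's +y, stands an 18 mm round post 34 mm high. Nothing stands beside the hole on the jig's +x and -x sides. Axes as the jig's.
- pin_grip (a point): Centre of the pin's knob, an upright steel cylinder 26 mm across and 30 mm high: the place to grip, 77 mm above the tip; z up along the pin. At the start the pin stands fully home in the parking hole, knob centre 95 mm above the bench. Pulling it off its detent takes 6 to 10 N over the first 4 mm, then it slides easily. It clears the deck after rising 32 mm and the carriage after 50 mm.
- pin_flange (a point): Centre of the underside of the pin's 22 mm flange, 50 mm above the tip: on the carriage, 68 mm above the bench, when home. Below it a 12 mm shank. In either hole two spring balls catch a groove in the shank: going in, the tip meets them about 9 mm short of home, pressing on takes 6 to 15 N, and in the last 3 mm it snaps home. Pin and jig must never press on each other with more than 50 N.
- pin_tip (a point): Centre of the pin's lower end: 7 mm across, widening by a cone to 12 mm in the first 3 mm. 18 mm above the bench when the pin is fully home, in either hole. The pin weighs about 120 g. Dragging the carriage by the knob tilts the pin a little, so its tip trails the knob by 1 to 3 mm; gripped across the slide it can pivot between the fingers and trail more.
- former_a: Bystander, leave it alone: bent square steel bar 13 mm thick, 130 mm long, lying beside the jig; origin at its underside
- former_b: Bystander, leave it alone: bent square steel bar, same shape; origin at its underside
- former_c: Bystander, leave it alone: bent square steel bar, same shape; origin at its underside
- casting_a: Bystander, leave it alone: small cast ring 25 mm across, 5 mm high, on the bench near the jig; origin at its underside
- casting_b: Bystander, leave it alone: small cast ring, same shape; origin at its underside
- board: Bystander, leave it alone: wooden board 100 x 220 x 18 mm; origin at its underside
- stake_center (a point): Bystander, leave it alone: centre of a round steel block 90 mm across, 45 mm high
- stone: Bystander, leave it alone: grey abrasive block 50 x 90 x 25 mm; origin at its underside
Things that resemble listed ones, but are neither listed nor needed, are in the scene too. There is more than one size of the part that bears pin_grip; the job needs the smallest.

How it is judged:
By the outcome, as a careful person would: the job done as asked, in the order asked, and still so for the second after the job is handed in, with the robot touching nothing.
It also fails if it takes over 64 s, if anything falls off the work surface, if the arm or the gripper's body presses on something with over 40 N, if the wrist force passes 120 N, or if a joint passes its speed limit or range.

## Working session

There is one attempt and no reset: what is moved stays moved. The work goes in short steps, Python scripts to look and compute and a tool call to move; the robot and the scene stay as the last step left them, time stands still between calls to the robot, and variables do not carry over. Pictures are saved under pics/ and viewed, at most 10 in all, crops included, and the job is handed in when it is done.

Besides the shell and the picture viewer there is one more tool, called after "Emit:" in YAML: its name, and indented under it one key for each argument. play_rows: Moves the arm, as the interface text tells. Its arguments: {"type":"object","properties":{"plan":{"type":"array","items":{"type":"array","items":{"type":"number"}}},"grip":{"type":"number"}},"required":["plan"]}

```bash
mkdir -p pics; ls; python3 - <<'E'
from plant import *
import cv2
for c in("scene","top"):
    s=snapshot(c); cv2.imwrite(f"pics/{c}0.png",s["frame"][:,:,::-1])
    print(c,{k:s[k] for k in s if k!="frame"})
    for t in("pin_grip","pin_flange","carriage_hole","parking_hole","jig","stake_center"):
        print(t,[(round(d["score"],2),[round(float(v),3) for v in d["position"]]) for d in spot_point(c,t)])
print(get_obs())
E
```

```text
pics
scene {'fx': 499.9033412231424, 'fy': 499.9033412231424, 'cx': 314.87498198376954, 'cy': 246.75181993576086, 'position': array([1.12984243, 0.42132581, 0.89235508]), 'attitude': array([-1.38009043e+02, -1.07073686e-02,  1.24463011e+02])}
pin_grip [(0.75, [0.541, 0.028, 0.098]), (0.69, [0.704, -0.084, 0.1]), (0.57, [0.463, -0.15, 0.104])]
pin_flange [(0.93, [0.463, -0.145, 0.063]), (0.92, [0.704, -0.086, 0.066]), (0.66, [0.54, 0.023, 0.069])]
carriage_hole [(0.65, [0.542, 0.026, 0.069])]
parking_hole [(0.69, [0.618, -0.422, 0.0]), (0.6, [0.542, 0.028, 0.048]), (0.51, [0.432, -0.401, -0.004])]
jig [(0.86, [0.529, 0.063, 0.005]), (0.45, [0.615, -0.423, 0.005])]
stake_center [(0.57, [0.424, 0.434, 0.002])]
top {'fx': 488.01038940005424, 'fy': 488.01038940005424, 'cx': 332.2949851886122, 'cy': 248.2099092550232, 'position': array([0.47379732, 0.02430472, 1.11243834]), 'attitude': array([-175.70887691,    0.40099024,  -90.91019393])}
pin_grip [(0.61, [0.463, -0.143, 0.101]), (0.6, [0.703, -0.083, 0.091]), (0.47, [0.54, 0.025, 0.1])]
pin_flange [(0.58, [0.542, 0.025, 0.066]), (0.55, [0
[... 290 characters left out ...]
2, [0.538, 0.028, 0.065])]
{'clock': 0.7, 'joint_pos': array([ 8.40019791e+01,  2.05437011e+01,  6.82544429e-01,  1.37052647e-03,
       -7.01335928e+01, -1.65048941e+01]), 'qvel': array([ 0.14875139,  0.02373735,  0.04069628, -0.00434023, -0.08643467,
        0.05227225]), 'tau': array([ 1.33807327e-03, -5.82160842e+01,  2.93261236e+01,  7.00123474e+00,
        1.26781384e-02, -5.92451869e-06]), 'tool_pos': array([0.25838383, 0.62358765, 0.24560005]), 'orientation': array([-1.79994600e+02,  2.55765558e-04, -2.25024493e+01]), 'force': array([ 0.91353677, -0.44096568, -0.17813766]), 'moment': array([-0.05026413, -0.01551299,  0.01339412]), 'gripper_force': 0.0, 'opening': 0.08779236109889262}
```

View pics/scene0.png

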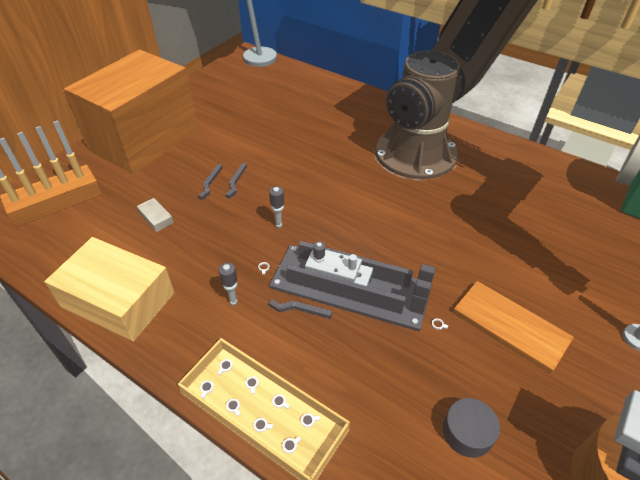

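View pics/top0.png

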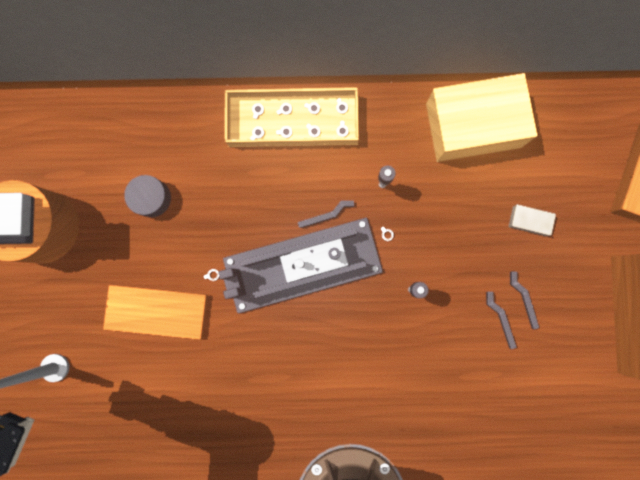

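The scene picture shows the jig with its pin knob at (319,250) in scene and (334,254) in top, and the anvil fork at the left in top, about (232,285). There are three candidates for the pin: (319,250), (277,205) and (230,280) in scene. Only the first stands in the carriage, and it is also the smallest. The other two stand loose on the bench. I'll confirm in a crop.

```bash
cat > h.py <<'E'
import numpy as np, cv2
from scipy.spatial.transform import Rotation as R
from plant import *
def ray(s,u,v,z):
    d=R.from_euler('xyz',s["attitude"],degrees=True).apply([(u-s["cx"])/s["fx"],(v-s["cy"])/s["fy"],1])
    p=np.array(s["position"]); return p+d*(z-p[2])/d[2]
def proj(s,P):
    q=R.from_euler('xyz',s["attitude"],degrees=True).inv().apply(np.array(P)-s["position"])
    return s["fx"]*q[0]/q[2]+s["cx"], s["fy"]*q[1]/q[2]+s["cy"]
E
python3 - <<'E'
from h import *
s=snapshot("top"); f=s["frame"][:,:,::-1]
c=[ray(s,u,v,.014)[:2] for u,v in((230,262),(362,224),(376,268),(242,306))]
a=c[0]-c[1];b=c[3]-c[2]
for d in(a,b,): print("len",np.linalg.norm(d),"yaw+y",np.degrees(np.arctan2(d[1],d[0])))
print("centre",np.mean(c,0),"pin top",ray(s,334,254,.11),"post top",ray(s,299,264,.102))
q=snapshot("scene");g=q["frame"][:,:,::-1]
print("scene pin",ray(q,319,246,.11))
A=cv2.resize(f[205:325,215:415],(800,480),interpolation=cv2.INTER_CUBIC)[:, :]
B=cv2.resize(g[170:330,210:450],(400,267),interpolation=cv2.INTER_CUBIC)
im=np.zeros((600,800,3),np.uint8); im[:360,:600]=cv2.resize(A,(600,360)); im[333:,400:]=B
cv2.imwrite("pics/c1.png",im)
E
```

```text
len 0.31019952243363924 yaw+y 105.1893310725484
len 0.3123783529433929 yaw+y 104.8864790048968
centre [0.5197659  0.09814101] pin top [0.53711263 0.02680591 0.11      ] post top [0.5180415  0.09968402 0.102     ]
scene pin [0.54246123 0.02891431 0.11      ]
```

View pics/c1.png

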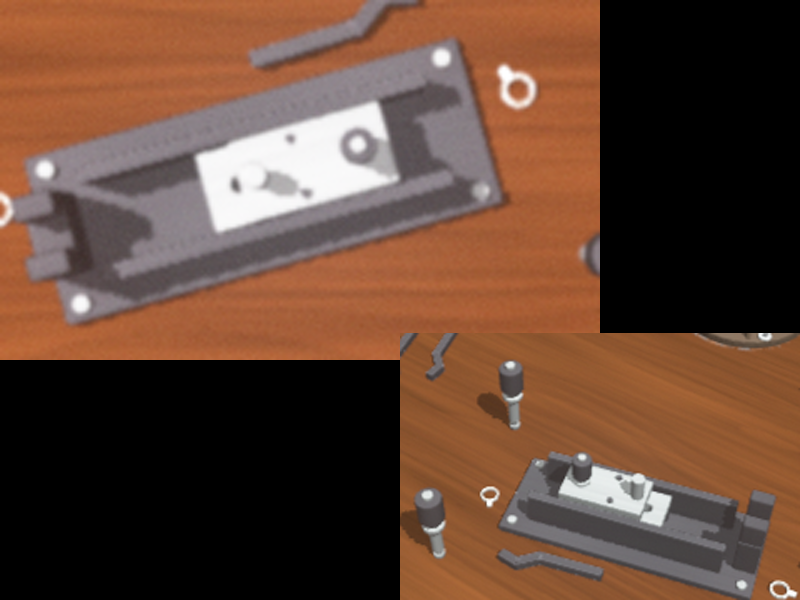

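The pin in the carriage is the small one, with its knob at crop (357,146) and white flange underneath. The jig yaw is about 15° and the knob is near (0.540, 0.027). I'll move above it and grip along the slide, because that holds the pin against tilting. The fingers will be only partly open so they clear the post.

Emit:
play_rows:
  plan:
    - [2.445,2.22,0,0,0,0]
    - [2.445,2.22,0,0,0,0]
    - [2.445,2.22,0,0,0,0]
    - [2.445,2.22,0,0,0,0]
    - [2.445,2.22,0,0,0,0]
    - [2.445,2.22,0,0,0,0]
    - [2.445,2.22,0,0,0,0]
    - [2.445,2.22,0,0,0,0]
    - [2.445,2.22,0,0,0,0]
    - [2.445,2.22,0,0,0,0]
    - [2.445,2.22,0,0,0,0]
    - [2.445,2.22,0,0,0,0]
    - [2.445,2.22,0,0,0,0]
    - [2.445,2.22,0,0,0,0]
    - [2.445,2.22,0,0,0,0]
    - [2.445,2.22,0,0,0,0]
    - [2.445,2.22,0,0,0,0]
    - [2.445,2.22,0,0,0,0]
    - [2.445,2.22,0,0,0,0]
    - [2.445,2.22,0,0,0,0]
  grip: 5

```text
clock: 2.47
tool_pos: [0.5407, 0.0246, 0.2459]
orientation: [-180.0, -0.0, -22.5]
force: [1.1, 0.9, -0.4]
opening: 0.0501
gripper_force: 0.0
```

Emit:
play_rows:
  plan:
    - [0,0,0,0,0,-6.25]
    - [0,0,0,0,0,-6.25]
    - [0,0,0,0,0,-6.25]
    - [0,0,0,0,0,-6.25]
    - [0,0,0,0,0,-6.25]
    - [0,0,0,0,0,-6.25]
    - [0,0,0,0,0,0]
    - [0,0,0,0,0,0]

```text
clock: 3.13
tool_pos: [0.5402, 0.0262, 0.2457]
orientation: [-180.0, -0.0, 14.8]
force: [-0.2, -0.7, -0.1]
opening: 0.0501
gripper_force: 0.0
```

```bash
python3 - <<'E'
from h import *
for c in("scene",):
    s=snapshot(c); cv2.imwrite("pics/c2.png",cv2.resize(s["frame"][150:350,200:460,::-1],(780,600),interpolation=cv2.INTER_CUBIC))
    for t in("pin_grip","carriage_hole","pin_flange"):print(t,[(round(d["score"],2),np.round(d["position"],3)) for d in spot_point(c,t)])
o=get_obs();print(o["clock"],o["tool_pos"],o["orientation"],o["force"],o["joint_pos"],o["opening"])
E
```

```text
pin_grip [(0.93, array([ 0.707, -0.084,  0.1  ])), (0.8, array([0.54 , 0.026, 0.096])), (0.57, array([ 0.468, -0.146,  0.105])), (0.25, array([0.631, 0.047, 0.004]))]
carriage_hole [(0.77, array([0.541, 0.026, 0.068])), (0.26, array([ 0.618, -0.421,  0.004]))]
pin_flange [(0.87, array([ 0.464, -0.148,  0.068])), (0.69, array([0.542, 0.022, 0.069])), (0.66, array([ 0.7  , -0.086,  0.068])), (0.58, array([0.541, 0.026, 0.067]))]
3.3333 [0.54018846 0.02623359 0.24562564] [-1.79998838e+02 -4.09379678e-03  1.48756420e+01] [ 0.13314507 -0.02045723 -0.31136336] [ 2.35515226e+01  7.90852975e+00 -1.62873300e+01 -5.82757341e-04
 -6.57999179e+01  8.13243583e+01] 0.050101204046252255
```

View pics/c2.png

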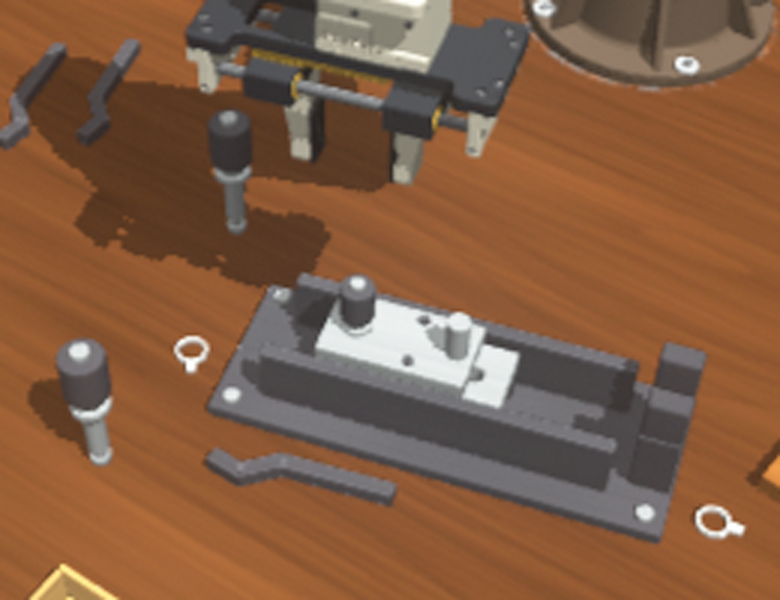

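The picture shows the open fingers lined up along the slide. The knob is at crop (357,300), directly below the gripper. I'll descend.

Emit:
play_rows:
  plan:
    - [0,0,2.2,0,0,0]
    - [0,0,2.2,0,0,0]
    - [0,0,2.2,0,0,0]
    - [0,0,2.2,0,0,0]
    - [0,0,2.2,0,0,0]
    - [0,0,1.5,0,0,0]
    - [0,0,1.0,0,0,0]
    - [0,0,0.7,0,0,0]
    - [0,0,0.5,0,0,0]
    - [0,0,0.3,0,0,0]
    - [0,0,0,0,0,0]
    - [0,0,0,0,0,0]

```text
clock: 4.33
tool_pos: [0.5406, 0.0263, 0.0962]
orientation: [180.0, -0.1, 15.0]
force: [-1.0, 0.3, -0.2]
opening: 0.0498
gripper_force: 0.0
```

Emit:
play_rows:
  plan:
    - [0,0,0,0,0,0]
    - [0,0,0,0,0,0]
    - [0,0,0,0,0,0]
    - [0,0,0,0,0,0]
    - [0,0,0,0,0,0]
    - [0,0,0,0,0,0]
    - [0,0,0,0,0,0]
    - [0,0,0,0,0,0]
  grip: 2

```text
clock: 5.0
tool_pos: [0.5403, 0.0267, 0.0959]
orientation: [-180.0, -0.0, 15.0]
force: [-2.4, 5.6, 3.7]
opening: 0.0252
gripper_force: 30.0
```

Gripped. I'll relax the small side load and pull up gently.

Emit:
play_rows:
  plan:
    - [0,-0.05,0,0,0,0]
    - [0,0,-0.05,0,0,0]
    - [0,0,-0.1,0,0,0]
    - [0,0,-0.1,0,0,0]
    - [0,0,-0.1,0,0,0]
    - [0,0,0,0,0,0]
    - [0,0,0,0,0,0]

```text
clock: 5.58
tool_pos: [0.5399, 0.0267, 0.0987]
orientation: [-180.0, 0.0, 15.0]
force: [1.2, 3.2, -6.5]
opening: 0.0258
gripper_force: 30.0
```

Emit:
play_rows:
  plan:
    - [0,0,-0.1,0,0,0]
    - [0,0,-0.15,0,0,0]
    - [0,0,-0.15,0,0,0]
    - [0,0,-0.2,0,0,0]
    - [0,0,-0.2,0,0,0]
    - [0,0,-0.2,0,0,0]
    - [0,0,0,0,0,0]
    - [0,0,0,0,0,0]

```text
clock: 6.25
tool_pos: [0.5403, 0.0266, 0.1098]
orientation: [180.0, -0.1, 15.0]
force: [-1.7, 3.0, 0.3]
opening: 0.0254
gripper_force: 30.0
```

The pin is off its detent. I'll lift it to just clear of the deck, with the tip still in the carriage, and start sliding.

Emit:
play_rows:
  plan:
    - [0,0,-0.5,0,0,0]
    - [0,0,-0.6,0,0,0]
    - [0,0,-0.5,0,0,0]
    - [0,0,-0.3,0,0,0]
    - [0,0,-0.15,0,0,0]
    - [0,0,0,0,0,0]
    - [0,0,0,0,0,0]

```text
clock: 6.83
tool_pos: [0.54, 0.0266, 0.1297]
orientation: [180.0, -0.0, 15.0]
force: [0.2, -0.4, -1.9]
opening: 0.0255
gripper_force: 30.0
```

Emit:
play_rows:
  plan:
    - [0,-0.1,0,0,0,0]
    - [0,-0.2,0,0,0,0]
    - [0,-0.3,0,0,0,0]
    - [0,-0.4,0,0,0,0]
    - [0,-0.5,0,0,0,0]
    - [0,0,0,0,0,0]

```text
clock: 7.33
tool_pos: [0.5359, 0.042, 0.1295]
orientation: [-180.0, 0.0, 15.0]
force: [0.3, 0.3, -1.0]
opening: 0.0253
gripper_force: 30.0
```

Emit:
play_rows:
  plan:
    - [0,-0.3,0,0,0,0]
    - [0,-0.6,0,0,0,0]
    - [0,-0.8,0,0,0,0]
    - [0,-0.8,0,0,0,0]
    - [0,-0.6,0,0,0,0]
    - [0,-0.4,0,0,0,0]
    - [0,0,0,0,0,0]
    - [0,0,0,0,0,0]

```text
clock: 8.0
tool_pos: [0.5271, 0.0757, 0.1296]
orientation: [-180.0, -0.0, 15.0]
force: [0.1, -0.3, -1.4]
opening: 0.0253
gripper_force: 30.0
```

Emit:
play_rows:
  plan:
    - [0,0,0.05,0,0,0]
    - [0,0,0.05,0,0,0]
    - [0,0,0.05,0,0,0]
    - [0,0,0,0,0,0]
    - [0,0,0,0,0,0]

```text
clock: 8.42
tool_pos: [0.5272, 0.0751, 0.1281]
orientation: [-180.0, -0.0, 15.0]
force: [-0.1, 1.6, -2.0]
opening: 0.0255
gripper_force: 30.0
```

```bash
python3 - <<'E'
from h import *
s=snapshot("scene"); cv2.imwrite("pics/c3.png",cv2.resize(s["frame"][170:350,220:460,::-1],(800,600),interpolation=cv2.INTER_CUBIC))
o=get_obs();print(o["clock"],o["tool_pos"],o["force"],o["moment"])
E
```

```text
8.4667 [0.52725803 0.07506998 0.12808403] [ 0.22044712  1.1327445  -1.67007916] [ 0.64737317 -0.0088647   0.02852494]
```

View pics/c3.png

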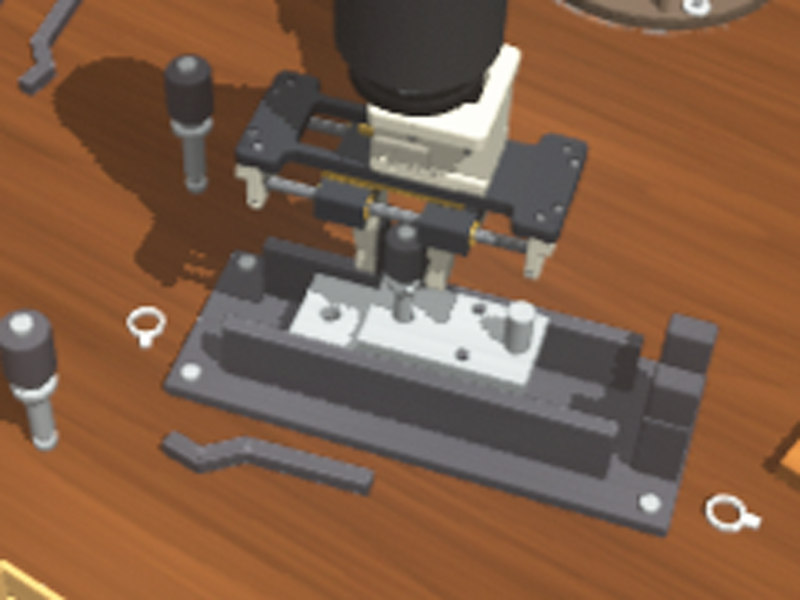

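The carriage has moved along with the pin, which is at crop (403,300), and the parking hole is now uncovered at (330,313). I'll poke down here to learn the deck level.

Emit:
play_rows:
  plan:
    - [0,0,0.05,0,0,0]
    - [0,0,0.05,0,0,0]
    - [0,0,0,0,0,0]
    - [0,0,0,0,0,0]

```text
clock: 8.8
tool_pos: [0.5274, 0.0751, 0.1274]
orientation: [-180.0, -0.0, 15.0]
force: [-1.0, 3.1, 3.6]
opening: 0.0255
gripper_force: 30.0
```

Emit:
play_rows:
  plan:
    - [0,0,0.03,0,0,0]
    - [0,0,0.03,0,0,0]
    - [0,0,0,0,0,0]
    - [0,0,0,0,0,0]

```text
clock: 9.13
tool_pos: [0.5277, 0.0752, 0.1274]
orientation: [180.0, -0.1, 15.0]
force: [-1.9, 2.3, 7.8]
opening: 0.0252
gripper_force: 30.0
```

The deck is at tool z ≈ 0.1275, with about 8 N/mm of give. I'll feel along it with a light press in small steps.

Emit:
play_rows:
  plan:
    - [0,0,-0.05,0,0,0]
    - [0,-0.15,0,0,0,0]
    - [0,-0.15,0,0,0,0]
    - [0,0,0,0,0,0]
    - [0,0,0,0,0,0]

```text
clock: 9.55
tool_pos: [0.5267, 0.0772, 0.1274]
orientation: [179.9, -0.0, 15.0]
force: [1.2, -4.1, 5.9]
opening: 0.0248
gripper_force: 30.0
```

Emit:
play_rows:
  plan:
    - [0,-0.12,0,0,0,0]
    - [0,-0.13,0,0,0,0]
    - [0,0,0,0,0,0]

```text
clock: 9.8
tool_pos: [0.5261, 0.0794, 0.1274]
orientation: [179.9, -0.0, 15.0]
force: [1.9, -6.0, 5.5]
opening: 0.0251
gripper_force: 30.0
```

Emit:
play_rows:
  plan:
    - [0,-0.12,0,0,0,0]
    - [0,-0.13,0,0,0,0]
    - [0,0,0,0,0,0]

```text
clock: 10.05
tool_pos: [0.5255, 0.0818, 0.1274]
orientation: [179.9, -0.0, 15.0]
force: [2.1, -5.5, 5.9]
opening: 0.0253
gripper_force: 30.0
```

Emit:
play_rows:
  plan:
    - [0,-0.12,0,0,0,0]
    - [0,-0.13,0,0,0,0]
    - [0,0,0,0,0,0]

```text
clock: 10.3
tool_pos: [0.5248, 0.0843, 0.1274]
orientation: [179.9, -0.0, 15.0]
force: [1.8, -5.6, 6.1]
opening: 0.0254
gripper_force: 30.0
```

Emit:
play_rows:
  plan:
    - [0,-0.12,0,0,0,0]
    - [0,-0.13,0,0,0,0]
    - [0,0,0,0,0,0]

```text
clock: 10.55
tool_pos: [0.5242, 0.0867, 0.1274]
orientation: [179.9, -0.0, 15.0]
force: [1.7, -5.4, 5.5]
opening: 0.0251
gripper_force: 30.0
```

Emit:
play_rows:
  plan:
    - [0,-0.12,0,0,0,0]
    - [0,-0.13,0,0,0,0]
    - [0,0,0,0,0,0]

```text
clock: 10.8
tool_pos: [0.5235, 0.0891, 0.1274]
orientation: [179.9, -0.0, 15.0]
force: [1.3, -4.4, 5.5]
opening: 0.0255
gripper_force: 30.0
```

Emit:
play_rows:
  plan:
    - [0,-0.12,0,0,0,0]
    - [0,-0.13,0,0,0,0]
    - [0,0,0,0,0,0]

```text
clock: 11.05
tool_pos: [0.5228, 0.0915, 0.1274]
orientation: [179.9, 0.0, 15.0]
force: [1.8, -4.7, 6.2]
opening: 0.0256
gripper_force: 30.0
```

Emit:
play_rows:
  plan:
    - [0,-0.12,0,0,0,0]
    - [0,-0.13,0,0,0,0]
    - [0,0,0,0,0,0]

```text
clock: 11.3
tool_pos: [0.5222, 0.0939, 0.1274]
orientation: [179.9, -0.0, 15.0]
force: [1.2, -5.2, 6.2]
opening: 0.0252
gripper_force: 30.0
```

Emit:
play_rows:
  plan:
    - [0,-0.12,0,0,0,0]
    - [0,-0.13,0,0,0,0]
    - [0,0,0,0,0,0]

```text
clock: 11.55
tool_pos: [0.5216, 0.0963, 0.1274]
orientation: [179.9, -0.0, 15.0]
force: [2.2, -5.4, 6.2]
opening: 0.0258
gripper_force: 30.0
```

Emit:
play_rows:
  plan:
    - [0,-0.12,0,0,0,0]
    - [0,-0.13,0,0,0,0]
    - [0,0,0,0,0,0]

```text
clock: 11.8
tool_pos: [0.5209, 0.0987, 0.1274]
orientation: [179.9, -0.0, 15.0]
force: [2.3, -5.2, 6.4]
opening: 0.0255
gripper_force: 30.0
```

Emit:
play_rows:
  plan:
    - [0,-0.12,0,0,0,0]
    - [0,-0.13,0,0,0,0]
    - [0,0,0,0,0,0]

```text
clock: 12.05
tool_pos: [0.5203, 0.1011, 0.1274]
orientation: [179.9, -0.0, 15.0]
force: [2.2, -5.4, 5.1]
opening: 0.0252
gripper_force: 30.0
```

Emit:
play_rows:
  plan:
    - [0,-0.12,0,0,0,0]
    - [0,-0.13,0,0,0,0]
    - [0,0,0,0,0,0]

```text
clock: 12.3
tool_pos: [0.5196, 0.1036, 0.1274]
orientation: [179.9, 0.0, 15.0]
force: [1.9, -5.9, 5.4]
opening: 0.0254
gripper_force: 30.0
```

Emit:
play_rows:
  plan:
    - [0,-0.12,0,0,0,0]
    - [0,-0.13,0,0,0,0]
    - [0,0,0,0,0,0]

```text
clock: 12.55
tool_pos: [0.519, 0.106, 0.1274]
orientation: [179.9, -0.0, 15.0]
force: [2.9, -4.8, 5.5]
opening: 0.0252
gripper_force: 30.0
```

Emit:
play_rows:
  plan:
    - [0,-0.12,0,0,0,0]
    - [0,-0.13,0,0,0,0]
    - [0,0,0,0,0,0]

```text
clock: 12.8
tool_pos: [0.5183, 0.1085, 0.1273]
orientation: [179.9, -0.0, 15.0]
force: [1.4, -5.1, 5.5]
opening: 0.0255
gripper_force: 30.0
```

Emit:
play_rows:
  plan:
    - [0,-0.12,0,0,0,0]
    - [0,-0.13,0,0,0,0]
    - [0,0,0,0,0,0]

```text
clock: 13.05
tool_pos: [0.5172, 0.1114, 0.1268]
orientation: [180.0, 0.0, 15.0]
force: [1.5, -2.9, 0.3]
opening: 0.0253
gripper_force: 30.0
```

Emit:
play_rows:
  plan:
    - [0,-0.12,0,0,0,0]
    - [0,-0.13,0,0,0,0]
    - [0,0,0,0,0,0]

```text
clock: 13.3
tool_pos: [0.5164, 0.1143, 0.1267]
orientation: [180.0, 0.0, 15.0]
force: [1.4, -1.3, -0.4]
opening: 0.0255
gripper_force: 30.0
```

The press force vanished and the tool dropped, so the tip is over the hole at about 90 mm. I'll push down gently and read the side force.

Emit:
play_rows:
  plan:
    - [0,0,0.05,0,0,0]
    - [0,0,0.05,0,0,0]
    - [0,0,0.05,0,0,0]
    - [0,0,0,0,0,0]
    - [0,0,0,0,0,0]

```text
clock: 13.72
tool_pos: [0.5165, 0.1141, 0.1252]
orientation: [-180.0, 0.0, 15.0]
force: [1.0, -1.1, -1.6]
opening: 0.0254
gripper_force: 30.0
```

Emit:
play_rows:
  plan:
    - [0,0,0.05,0,0,0]
    - [0,0,0.05,0,0,0]
    - [0,0,0.05,0,0,0]
    - [0,0,0,0,0,0]
    - [0,0,0,0,0,0]

```text
clock: 14.13
tool_pos: [0.5165, 0.1141, 0.1238]
orientation: [-180.0, 0.0, 15.0]
force: [0.9, -1.2, -2.1]
opening: 0.0254
gripper_force: 30.0
```

Emit:
play_rows:
  plan:
    - [0,0,0.1,0,0,0]
    - [0,0,0.1,0,0,0]
    - [0,0,0.1,0,0,0]
    - [0,0,0,0,0,0]
    - [0,0,0,0,0,0]

```text
clock: 14.55
tool_pos: [0.5165, 0.1141, 0.1208]
orientation: [180.0, 0.0, 15.0]
force: [0.7, -0.8, -2.9]
opening: 0.0253
gripper_force: 30.0
```

Emit:
play_rows:
  plan:
    - [0,0,0.1,0,0,0]
    - [0,0,0.1,0,0,0]
    - [0,0,0.1,0,0,0]
    - [0,0,0,0,0,0]
    - [0,0,0,0,0,0]

```text
clock: 14.97
tool_pos: [0.5166, 0.1141, 0.1178]
orientation: [180.0, 0.0, 15.0]
force: [1.0, -1.0, -1.7]
opening: 0.0258
gripper_force: 30.0
```

Emit:
play_rows:
  plan:
    - [0,0,0.15,0,0,0]
    - [0,0,0.15,0,0,0]
    - [0,0,0.15,0,0,0]
    - [0,0,0.15,0,0,0]
    - [0,0,0.15,0,0,0]
    - [0,0,0.1,0,0,0]
    - [0,0,0,0,0,0]
    - [0,0,0,0,0,0]

```text
clock: 15.63
tool_pos: [0.5166, 0.1141, 0.1094]
orientation: [180.0, 0.0, 15.0]
force: [0.3, 0.3, -1.2]
opening: 0.0256
gripper_force: 30.0
```

Emit:
play_rows:
  plan:
    - [0,0,0.1,0,0,0]
    - [0,0,0.1,0,0,0]
    - [0,0,0.1,0,0,0]
    - [0,0,0.1,0,0,0]
    - [0,0,0.1,0,0,0]
    - [0,0,0,0,0,0]
    - [0,0,0,0,0,0]

```text
clock: 16.22
tool_pos: [0.5168, 0.1142, 0.1046]
orientation: [-180.0, -0.0, 15.0]
force: [-0.1, 0.5, 2.4]
opening: 0.0252
gripper_force: 30.0
```

Emit:
play_rows:
  plan:
    - [0,0,0.1,0,0,0]
    - [0,0,0.1,0,0,0]
    - [0,0,0.1,0,0,0]
    - [0,0,0,0,0,0]
    - [0,0,0,0,0,0]

```text
clock: 16.63
tool_pos: [0.5164, 0.1141, 0.1009]
orientation: [-180.0, 0.0, 15.0]
force: [1.9, 2.5, -2.9]
opening: 0.0252
gripper_force: 30.0
```

Emit:
play_rows:
  plan:
    - [0,0,0.1,0,0,0]
    - [0,0,0.1,0,0,0]
    - [0,0,0.1,0,0,0]
    - [0,0,0,0,0,0]
    - [0,0,0,0,0,0]

```text
clock: 17.05
tool_pos: [0.5163, 0.114, 0.098]
orientation: [180.0, 0.1, 15.0]
force: [1.3, 0.8, -4.9]
opening: 0.0255
gripper_force: 30.0
```

Emit:
play_rows:
  plan:
    - [0,0,0.1,0,0,0]
    - [0,0,0.1,0,0,0]
    - [0,0,0,0,0,0]
    - [0,0,0,0,0,0]

```text
clock: 17.38
tool_pos: [0.5165, 0.1139, 0.0964]
orientation: [180.0, 0.0, 15.0]
force: [-0.0, 0.4, -2.2]
opening: 0.0256
gripper_force: 30.0
```

Emit:
play_rows:
  plan:
    - [0,0,0.05,0,0,0]
    - [0,0,0.05,0,0,0]
    - [0,0,0.05,0,0,0]
    - [0,0,0,0,0,0]
    - [0,0,0,0,0,0]

```text
clock: 17.8
tool_pos: [0.5166, 0.114, 0.0958]
orientation: [180.0, -0.0, 15.0]
force: [-3.7, 0.3, 7.4]
opening: 0.0252
gripper_force: 30.0
```

The pin is home: the tool is at z 0.0958 against 0.0959 at the start, and the stop is firm. I'll relax the press, open and lift away.

Emit:
play_rows:
  plan:
    - [0,0,-0.1,0,0,0]
    - [0,0,0,0,0,0]

```text
clock: 17.97
tool_pos: [0.5167, 0.1141, 0.0962]
orientation: [-180.0, -0.0, 15.0]
force: [-0.6, -0.4, -1.6]
opening: 0.0253
gripper_force: 30.0
```

Emit:
play_rows:
  plan:
    - [0,0,0,0,0,0]
    - [0,0,0,0,0,0]
    - [0,0,0,0,0,0]
    - [0,0,0,0,0,0]
    - [0,0,0,0,0,0]
    - [0,0,0,0,0,0]
  grip: 5

```text
clock: 18.47
tool_pos: [0.5167, 0.1141, 0.0959]
orientation: [180.0, 0.0, 15.0]
force: [0.1, 0.3, 0.1]
opening: 0.0496
gripper_force: 0.0
```

Emit:
play_rows:
  plan:
    - [0,0,-0.5,0,0,0]
    - [0,0,-1.0,0,0,0]
    - [0,0,-2,0,0,0]
    - [0,0,-2,0,0,0]
    - [0,0,-2,0,0,0]
    - [0,0,-2,0,0,0]
    - [0,0,-2,0,0,0]
    - [0,0,-2,0,0,0]
    - [0,0,0,0,0,0]
    - [0,0,0,0,0,0]

```text
clock: 19.3
tool_pos: [0.5172, 0.1144, 0.2331]
orientation: [-179.9, -0.2, 15.0]
force: [0.1, 0.2, -0.8]
opening: 0.0503
gripper_force: 0.0
```

```bash
python3 - <<'E'
from h import *
s=snapshot("scene"); cv2.imwrite("pics/c4.png",cv2.resize(s["frame"][170:350,220:460,::-1],(800,600),interpolation=cv2.INTER_CUBIC))
for t in("pin_grip","carriage_hole","pin_flange"):print(t,[(round(d["score"],2),np.round(d["position"],3)) for d in spot_point("scene",t)])
o=get_obs();print(o["clock"],o["tool_pos"],o["force"],o["opening"])
E
```

```text
pin_grip [(0.57, array([ 0.707, -0.084,  0.102]))]
carriage_hole [(0.91, array([0.518, 0.113, 0.07 ]))]
pin_flange [(0.79, array([ 0.465, -0.146,  0.07 ])), (0.7, array([ 0.704, -0.083,  0.065]))]
19.5 [0.51620375 0.1139123  0.23038923] [ 0.00913407  0.59313833 -0.57108765] 0.05004554853141875
```

View pics/c4.png

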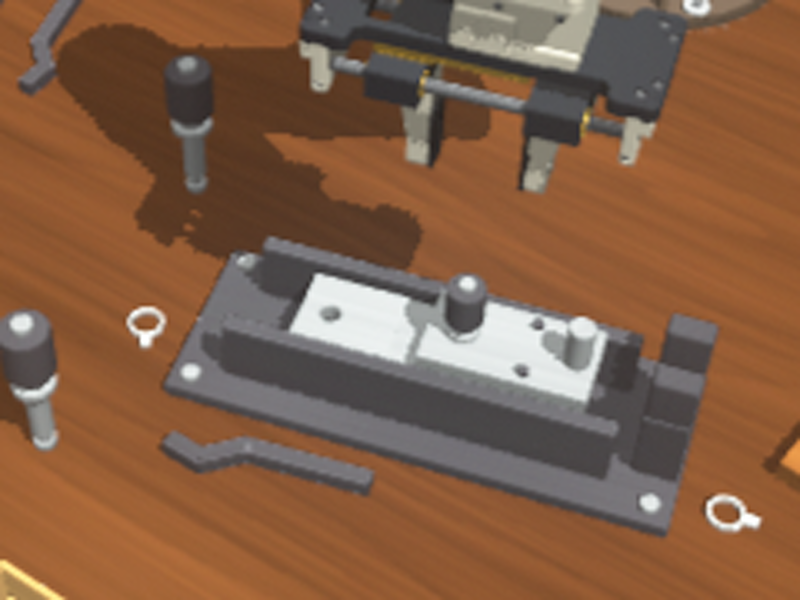

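The pin stands with its flange on the carriage at crop (464,325). The parking hole is free at (330,313), the bystanders are untouched and the gripper is clear.

```bash
python3 -c "
from plant import *
print(close_job())"
```

```text
the job is handed in; nothing more can be done
None
```

The jig is now in its working position: I found the working hole by feel, about 90 mm from the parking hole; the pin is fully home with its flange on the carriage, the gripper is clear, and the job is handed in at about 19.5 s.

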